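# Slide the steel tin down the sloped tin tray to its back stop

### The arm

A 6-joint arm with a two-finger parallel gripper is mounted at the origin on the work surface. World frame = base frame: x ahead of the robot, y to its left, z up, the work surface at z = 0. Lengths are in mm, angles in rad, forces in N, time in s.
With the tool pointing down it reaches from about 350 to 875 mm from the base axis. Payload 4.2 kg.
Tool frame: the origin (TCP) lies between the finger pads; the fingertips stand 17 mm ahead of it and the grasp point (between the pads) lies 2 mm behind it (nose_length is the distance from the TCP to the fingertips, in mm); z points along the fingers, y is the direction in which the jaws open and shut (so a half turn about z gives the same grasp; the last joint's range is limited). The gripper opens to 85 mm and grips with 20 to 120 N. Pads are 22 mm wide; open, the fingers measure 114 mm over their backs; the gripper's body (76 mm by 85 mm) begins 54 mm behind the grasp point. The pads swing forward as they close: fully open they stand 13 mm farther back than shut.
Start: joints at [-0.996, 0.385, 0.008, 0, -1.194, -0.259], TCP at [194.126, -594.066, 248.312] pointing down, gripper open.
Joint ranges: [-3.14, 3.14], [-1.21, 2.06], [-1.07, 1.41], [-3.16, 2.05], [-2.99, -0.16], [-3.1, 3.1]. Speed limits (rad/s): [2.79, 2.79, 3.14, 3.14, 3.14, 3.14].

### API

Orientations are given as a unit quaternion [x, y, z, w].
In Python, from bench import * gives the robot as it stands.
- The arm moves only by the tool jog_arm, never from a script. Its argument "increments" is a list of rows, each a list of 4 numbers: the shift along the tool's x, y, z in m, then the turn about the tool's z in degrees. A call has 1 to 10 rows; each row is the pose to reach, as a shift and turn from the pose measured when the call began, along the tool's axes at that moment; what a row does not reach only later rows make up. A row lasts 1/8 s, in which the tool goes at most 62.5 mm and 10.7 degrees, less where a joint would pass 70% of its speed; a pose out of reach is approached as far as the arm can. A call with a gripper value outside its range is refused whole. "hand" is the gripper's target within -1 to 1 (fully open at 1, half-way at 0, shut at -1), set as the call begins (left out, the last holds). The fingers move at their own pace and stop on an object; the grip force is fixed at half the most. Time passes only in rows, so rows that repeat a pose let the fingers close. It gives the time, the measured TCP pose, the force and the opening at its end, in the units of the state.
- read_state(): the state, without advancing time (a new reading comes with each control period).
- get_image(name): name is "scene" or "top"; returns the picture (384x512x3 uint8, red, green, blue); there is no depth.
- calibration(name): a dict with "fx", "fy", "cx", "cy" (pixels), "position" and "rotation" of the camera in the world. Camera axes: x right, y up, looking along -z (the intrinsics and any distortion apply to the point x, -y, -z); pixel columns grow to the right and rows downward; lengths in mm; the calibration is good to about 2 mm. A picture is of the moment at which its call begins. calibration takes no time and is no camera call.
- job_done(): hands the job in, once; it reports no verdict.
The state is a dict: "clock": time; "joints": joint angles; "joint_vel": joint speeds; "joint_efforts": joint torques, N m; "position": TCP position; "ee_rot": TCP orientation; "contact_force": force on the tool from outside, world axes, zero at the start; "wrist_torque": the same for the moment, N m; "gripper_width": finger opening in mm.
Only numpy, scipy, OpenCV 4.12 (cv2) and the standard library are available. Lean on these libraries where they do the work, as an engineer would, in place of code of your own. Each camera call takes 0.05 s, during which the arm holds its last target.

### The job

Pick up the plain steel tin, set it down flat on the upper half of the sloped white tray, then slide it along the tray floor, without lifting it again, down to the low end until one flat side rests against the green back stop. Let go of it there and leave the blue tin and the stack of orange cups where they stand.

Things in the scene. Friction and masses are not known exactly. Their poses are not given: they have to be found in the camera images.
- tin_center (a point): Centre (half-way up) of the closed plain steel tin, 56 mm square, 46 mm high, about 0.2 kg, upright on the worktop at any yaw. x and y are square to its flat sides, z up through the lid. A blue tin of the same shape and a round white box with a wooden lid (62 mm across, 46 mm high) stand near by; the three swap places.
- stop (a point): Inner face of the green back stop (35 mm high) at the low end of the fixed white tray, at mid width and floor level. Tray axes: x down the slope into the stop, y across, z square to the floor (12 deg off vertical). Floor 300 mm long from the open upper end, 79 mm high, nearer the robot, to the stop, 17 mm high; 124 mm wide between 18 mm walls. Friction: a tin stays put unless moved.
- blue_tin: Blue painted tin, 56 mm square, 46 mm high; origin at the centre of its underside, z up. Not to be moved.
- cups: Stack of three orange plastic cups, 74 mm across, 149 mm high, standing at the back of the worktop; origin at the centre of the underside, z up. Not to be moved.
Mind the look-alikes: they are no part of the job. There is more than one size of the part that bears tin_center; the job needs the largest.

How it is judged:
By the outcome, as a careful person would: the job done as asked, in the order asked, and still so for the second after the job is handed in, with the robot touching nothing.
It also fails if it takes over 48 s, if anything falls off the work surface, if the arm or the gripper's body presses on something with over 40 N, if the wrist force passes 120 N, or if a joint passes its speed limit or range.

## Working session

There is one attempt and no reset: what is moved stays moved. The work goes in short steps, Python scripts to look and compute and a tool call to move; the robot and the scene stay as the last step left them, time stands still between calls to the robot, and variables do not carry over. Pictures are saved under pics/ and viewed, and the job is handed in when it is done.

Besides the shell and the picture viewer there is one more tool, called after "Request:" by a JSON object that holds its "op" and its "data". jog_arm: Moves the arm, as the interface text tells. Its arguments: {"type":"object","properties":{"increments":{"type":"array"},"hand":{"type":"number"}},"required":["increments"]}

```bash
mkdir -p pics; ls; python3 - <<'E'
from bench import *
import cv2
for n in("scene","top"):
    im=get_image(n); cv2.imwrite(f"pics/{n}0.png",im[:,:,::-1]); print(calibration(n))
print(read_state())
E
```

```text
pics
{'fx': 454.8192753700562, 'fy': 454.8192753700562, 'cx': 259.54126937980016, 'cy': 196.58147924226034, 'position': array([1251.7128994 ,  240.70708596,  691.16861458]), 'rotation': array([0.21717805, 0.3015201 , 0.74995747, 0.5472505 ])}
{'fx': 361.09525382148803, 'fy': 361.09525382148803, 'cx': 256.2412314004794, 'cy': 190.86863206207883, 'position': array([501.50841736,  47.57227591, 816.95622101]), 'rotation': array([-0.04944672,  0.07493702,  0.70538908, -0.70311145])}
{'clock': 0.1, 'joints': array([-9.96425814e-01,  3.85501501e-01,  6.78847089e-03, -4.43653584e-04,
       -1.19398099e+00, -2.58579891e-01]), 'joint_vel': array([ 6.51454760e-05, -2.22573460e-03,  2.28320611e-03,  1.06905916e-03,
        8.14923847e-04, -7.04716117e-04]), 'joint_efforts': array([-3.13552919e-04, -3.93319738e+01,  1.88930136e+01,  4.19792891e+00,
       -2.59313492e-03,  1.04272524e-05]), 'position': array([ 193.9710725 , -593.64214518,  247.32662606]), 'ee_rot': array([-1.57159173e-01,  9.87572808e-01,  9.51151403e-04, -1.95285000e-04]), 'contact_force': array([ 0.29689414,  0.15957396, -0.35682398]), 'wrist_torque': array([-0.01752706,  0.0063925 ,  0.01858988]), 'gripper_width': 85.4812183812192}
```

View pics/scene0.png

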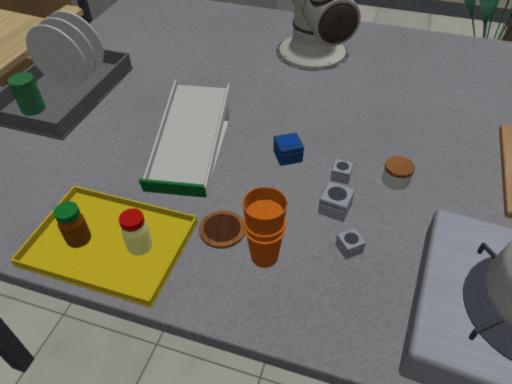

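View pics/top0.png

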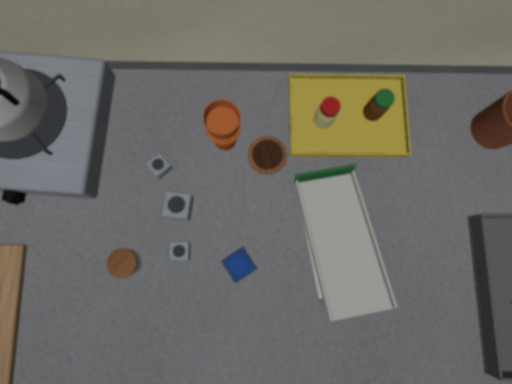

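```bash
cat > h.py <<'E'
from bench import *
import numpy as np, cv2
from scipy.spatial.transform import Rotation as R
def proj(n,P):
    c=calibration(n); q=R.from_quat(c['rotation']).inv().apply(np.atleast_2d(P)-c['position'])
    return np.c_[c['cx']+c['fx']*q[:,0]/-q[:,2], c['cy']-c['fy']*q[:,1]/-q[:,2]]
def back(n,uv,z):
    c=calibration(n);uv=np.atleast_2d(uv)
    d=R.from_quat(c['rotation']).apply(np.c_[(uv[:,0]-c['cx'])/c['fx'],-(uv[:,1]-c['cy'])/c['fy'],-np.ones(len(uv))])
    return c['position']+d*((z-c['position'][2])/d[:,2])[:,None]
E
python3 - <<'E'
from h import *
t=cv2.imread('pics/top0.png');s=cv2.imread('pics/scene0.png')
a=cv2.resize(t[140:290,90:290],None,fx=4,fy=4,interpolation=2)
cv2.imwrite('pics/ct.png',a)
cv2.imwrite('pics/cs.png',cv2.resize(s[125:275,260:430],None,fx=4,fy=4,interpolation=2))
cv2.imwrite('pics/ctr.png',cv2.resize(t[155:330,280:410],None,fx=3.4,fy=3.4,interpolation=2))
print(back('top',[(177,205),(179,251),(239,265)],46),back('scene',[(338,194)],46))
E
```

```text
[[608.05999455 188.95284289  46.        ]
 [510.99029081 181.71051205  46.        ]
 [481.37522669  56.27913784  46.        ]] [[613.77127818 194.50580604  46.        ]]
```

View pics/ct.png

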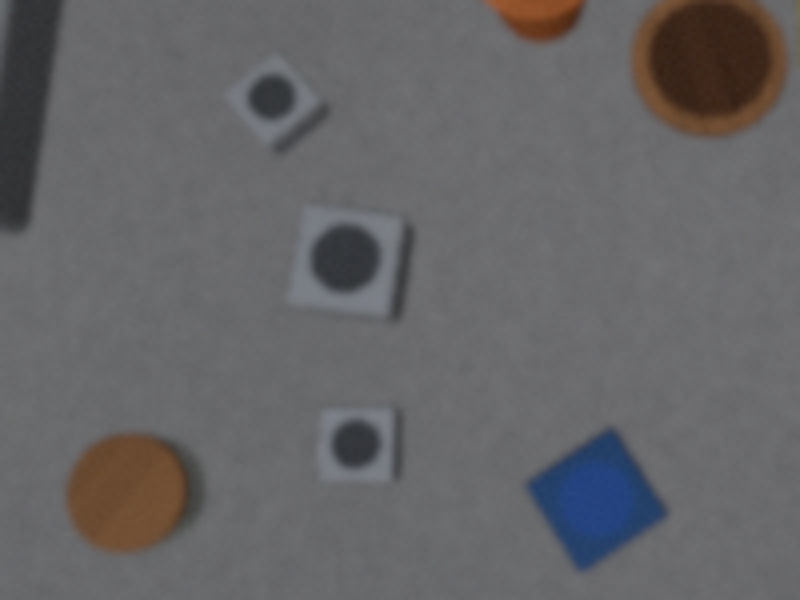

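View pics/cs.png

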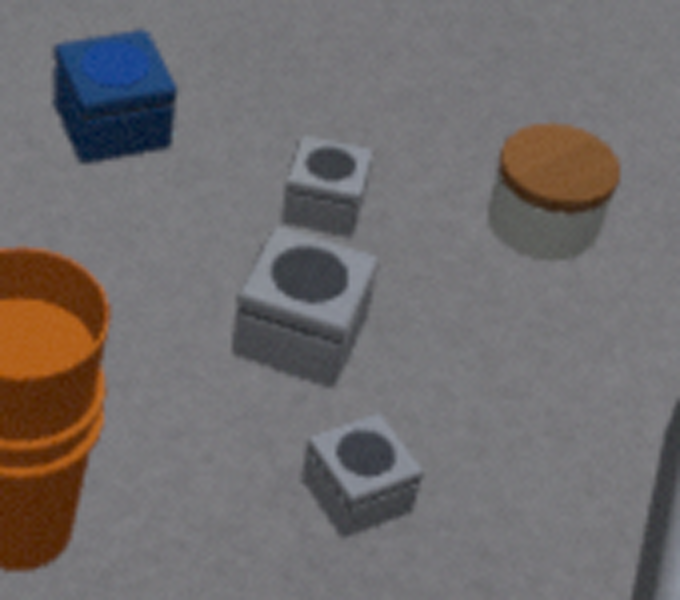

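View pics/ctr.png

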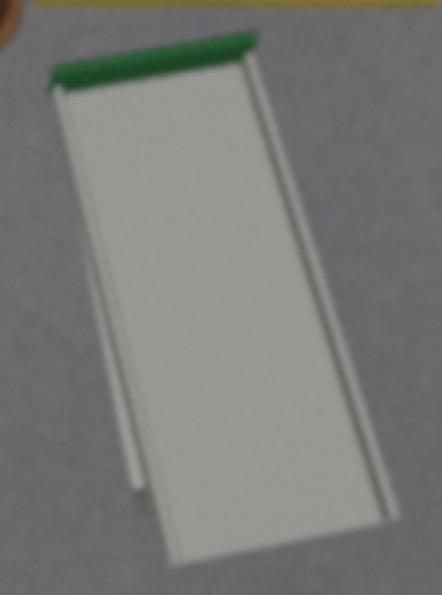

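```bash
python3 - <<'E'
from h import *
from scipy.optimize import least_squares
s=cv2.imread('pics/scene0.png')
cv2.imwrite('pics/cstr.png',cv2.resize(s[75:205,130:250],None,fx=4.5,fy=4.5,interpolation=2))
# tin top corners
t=np.array([(303,205),(408,215),(392,318),(288,304)])/4+(90,140)
c=np.array([(280,228),(377,262),(330,333),(241,294)])/4+(260,125)
print(back('top',t,46).round(1)); print(back('scene',c,46).round(1))
print('cups base scene',back('scene',[(265,262)],0),'brim top',back('top',[(222,115)],149), 'blue',back('top',[(239,265)],46),back('scene',[(289,142)],46))
E
```

```text
[[637.9 213.9  46. ]
 [632.4 157.7  46. ]
 [576.9 164.8  46. ]
 [584.5 219.8  46. ]]
[[585.4 172.6  46. ]
 [594.5 223.3  46. ]
 [648.5 210.   46. ]
 [636.3 163.9  46. ]]
cups base scene [[781.30660785  96.61697823   0.        ]] brim top [[770.39354739  88.73445322 149.        ]] blue [[481.37522669  56.27913784  46.        ]] [[488.74008731  60.41930957  46.        ]]
```

View pics/cstr.png

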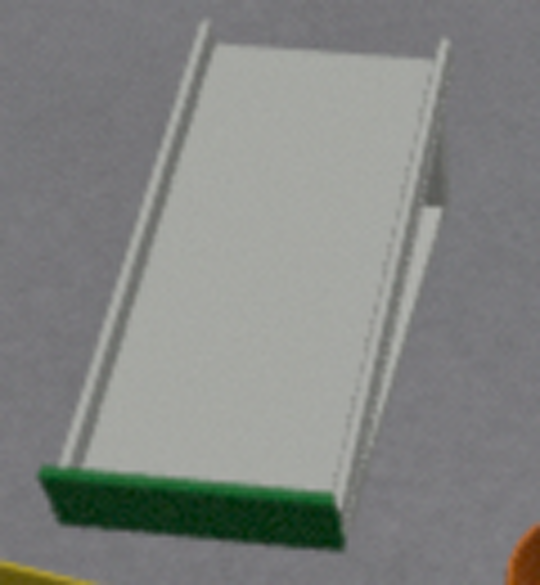

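```bash
python3 - <<'E'
from h import *
from scipy.optimize import least_squares
a=np.radians(12)
def T(p,P): # tray->world
    return R.from_euler('z',p[2]).apply(R.from_euler('y',a).apply(np.array(P,float)))+[p[0],p[1],17]
top=(np.array([(242,65),(382,522),(398,518),(185,560)])/3.4+(280,155), [(0,-62,0),(-300,-62,0),(-300,-64,18),(-300,62,18)])
sc=(np.array([(218,45),(205,22),(443,42)])/4.5+(130,75), [(-300,-62,0),(-300,-64,18),(-300,64,18)])
sets={'top':[('top',)+top],'scene':[('scene',)+sc],'both':[('top',)+top,('scene',)+sc]}
for k,v in sets.items():
    f=lambda p:np.concatenate([(proj(n,T(p,P))-uv).ravel() for n,uv,P in v])
    r=least_squares(f,[650,-80,-.2]);print(k,r.x.round(3),r.fun.round(1))
E
```

```text
top [ 6.73994e+02 -1.38849e+02  1.70000e-01] [-0.  -0.7  0.4 -0.  -0.1  0.3 -0.3  0.3]
scene [ 6.83016e+02 -1.38371e+02  1.49000e-01] [-0.3  0.3  0.4 -0.2 -0.1 -0.1]
both [ 6.75082e+02 -1.38764e+02  1.65000e-01] [-0.  -1.  -0.4 -0.3 -0.8  0.  -1.2 -0.4 -1.  -1.4 -0.3 -1.9 -0.9 -2.2]
```

```bash
cat >> h.py <<'E'
def inc(targets):
    s=read_state(); q=R.from_quat(s['ee_rot']); y=q.apply([0,1,0]); cur=np.degrees(np.arctan2(-y[0],y[1]))
    print('t',s['clock'],'pos',s['position'].round(1),'yaw',cur.round(2),'tilt',q.apply([0,0,1]).round(4),'w',s['gripper_width'].round(1),'F',s['contact_force'].round(1),'j',s['joints'].round(2))
    for x,yy,z,yaw in targets:
        d=q.inv().apply(np.array([x,yy,z])-s['position'])/1000
        print((x,yy,z,yaw),d.round(4),round(cur-yaw,2))
E
python3 -c "
from h import *
inc([(194,-594,350,18),(400,-207,350,0),(612,190,350,-8.5)])"
```

```text
Traceback (most recent call last):
  File "h.py", line 13, in inc
    print('t',s['clock'],'pos',s['position'].round(1),'yaw',cur.round(2),'tilt',q.apply([0,0,1]).round(4),'w',s['gripper_width'].round(1),'F',s['contact_force'].round(1),'j',s['joints'].round(2))
                                                                                                              ^^^^^^^^^^^^^^^^^^^^^^^^
AttributeError: 'float' object has no attribute 'round'
```

```bash
sed -i "s/s\['gripper_width'\].round(1)/round(s['gripper_width'],1)/" h.py
python3 -c "
from h import *
inc([(194,-594,350,18),(400,-207,350,0),(612,190,350,-8.5)])"
```

```text
t 0.1 pos [ 194.  -593.6  247.3] yaw 18.08 tilt [-7.0e-04  1.8e-03 -1.0e+00] w 85.5 F [ 0.3  0.2 -0.4] j [-1.    0.39  0.01 -0.   -1.19 -0.26]
(194, -594, 350, 18) [ 1.000e-04 -1.000e-04 -1.027e-01] 0.08
(400, -207, 350, 0) [-0.3159  0.3038 -0.1021] 18.08
(612, 190, 350, -8.5) [-0.6406  0.6154 -0.1015] 26.58
```

Things that could be taken for the tin (pixels in the top view):
- large steel tin at (177,205)
- small steel tins at (179,251) and (159,165)
- blue tin at (239,265)
- round box at (122,263)

I choose the large steel one. In the crop it measures about 56 mm across, while the small ones are about 40 mm.

Request:
{"op": "jog_arm", "data": {"increments": [[0,0,-0.05,0],[0,0,-0.1,0],[-0.04,0.04,-0.1,3],[-0.08,0.08,-0.1,6],[-0.12,0.115,-0.1,9],[-0.16,0.155,-0.1,12],[-0.2,0.19,-0.1,15],[-0.24,0.23,-0.1,18],[-0.28,0.27,-0.1,20],[-0.32,0.305,-0.1,22]], "hand": 1}}

```text
clock: 1.35
position: [403.8, -202.6, 347.8]
ee_rot: [0.035, 0.999, 0.001, -0.0]
contact_force: [1.2, -0.6, -0.7]
gripper_width: 85.4
```

```bash
python3 -c "
from h import *
inc([(612,190,150,-8.5)])"
```

```text
t 1.35 pos [ 403.8 -202.6  347.8] yaw -3.96 tilt [-6.0e-04  2.1e-03 -1.0e+00] w 85.4 F [ 1.2 -0.6 -0.7] j [-0.1   0.02 -0.21 -0.   -1.34 -1.53]
(612, 190, 150, -8.5) [-0.1808  0.4057  0.1985] 4.54
```

Request:
{"op": "jog_arm", "data": {"increments": [[-0.02,0.05,0,1],[-0.045,0.1,0,2],[-0.065,0.15,0.02,3],[-0.09,0.2,0.04,4],[-0.11,0.25,0.07,4.5],[-0.135,0.3,0.1,4.5],[-0.155,0.35,0.13,4.5],[-0.18,0.4,0.16,4.5],[-0.18,0.406,0.19,4.5],[-0.18,0.406,0.198,4.5]]}}

```text
clock: 2.6
position: [609.8, 190.4, 147.1]
ee_rot: [0.073, 0.997, -0.001, -0.003]
contact_force: [0.1, 0.0, 0.5]
gripper_width: 85.2
```

```bash
python3 - <<'E'
from h import *
inc([(612,190,60,-8.5)])
t=get_image('top')[:,:,::-1].copy();s=get_image('scene')[:,:,::-1].copy()
st=read_state();p=st['position']
for off in (17,):
    P=p-[0,0,17]
    print('tip mid proj',proj('top',P),proj('scene',P))
    cv2.circle(s,tuple(int(v) for v in proj('scene',P)[0].round()),1,(0,0,255),-1);cv2.circle(t,tuple(int(v) for v in proj('top',P)[0].round()),1,(0,0,255),-1)
a=cv2.resize(s[50:250,230:430],None,fx=3,fy=3,interpolation=2);b=cv2.resize(t[140:340,80:280],None,fx=3,fy=3,interpolation=2)
cv2.imwrite('pics/s1.png',a);cv2.imwrite('pics/t1.png',b)
E
```

```text
t 2.6 pos [609.8 190.4 147.1] yaw -8.42 tilt [-6.4e-03 -8.0e-04 -1.0e+00] w 85.2 F [0.1 0.  0.5] j [ 0.55  0.49 -0.08 -0.   -1.   -2.27]
(612, 190, 60, -8.5) [-0.0028  0.0001  0.0871] 0.08
tip mid proj [[168.46006345 197.42177466]] [[341.41010484 159.54335167]]
```

View pics/s1.png

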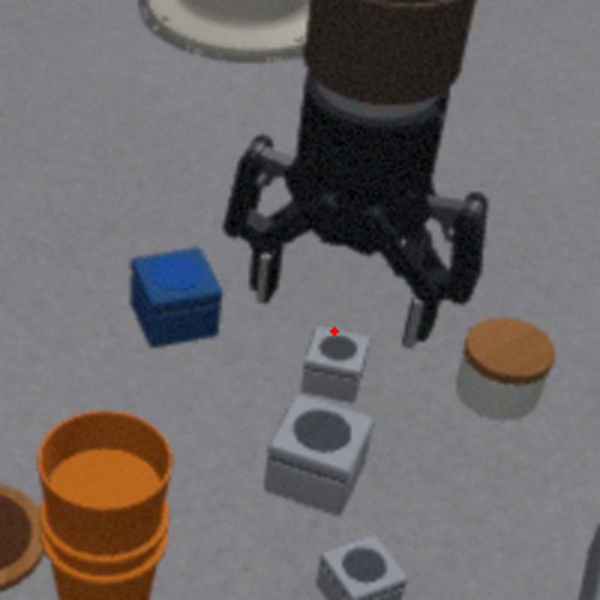

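View pics/t1.png

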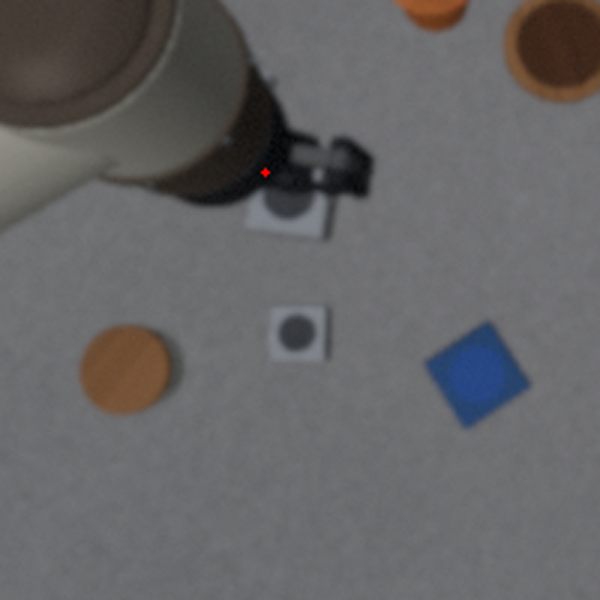

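```bash
python3 - <<'E'
from h import *
p=np.array([609.8,190.4,147.1]); yv=R.from_euler('z',-8.42,degrees=True).apply([0,1,0])
def c(P):return ((proj('scene',P)-[230,50])*3).round(1)
for dz in (17,4,8): print(dz,c(p-[0,0,dz]),[c(p-[0,0,dz]+k*43*yv) for k in(-1,1)])
print('dx8',c(p+[8,0,-4]))
E
```

```text
17 [[335.2 331. ]] [array([[269.5, 310.8]]), array([[402.9, 351.9]])]
4 [[337.9 315. ]] [array([[271.4, 294.8]]), array([[406.5, 335.9]])]
8 [[337. 320.]] [array([[270.8, 299.8]]), array([[405.4, 340.9]])]
dx8 [[335.4 323.4]]
```

Request:
{"op": "jog_arm", "data": {"increments": [[-0.002,0,0.03,0],[-0.002,0,0.06,0],[-0.002,0,0.08,0],[-0.002,0,0.08,0]]}}

```text
clock: 3.2
position: [612.3, 188.4, 70.0]
ee_rot: [0.074, 0.997, -0.0, -0.002]
contact_force: [0.1, 0.2, 0.3]
gripper_width: 85.4
```

```bash
python3 - <<'E'
from h import *
inc([(612,190,28,-8.5)])
s=get_image('scene')[:,:,::-1].copy()
cv2.imwrite('pics/s2.png',cv2.resize(s[100:250,260:420],None,fx=5,fy=5,interpolation=2)[:600])
E
```

```text
t 3.2 pos [612.3 188.4  70. ] yaw -8.53 tilt [-3.2e-03  2.0e-04 -1.0e+00] w 85.4 F [0.1 0.2 0.3] j [ 0.55  0.58 -0.16 -0.   -0.84 -2.27]
(612, 190, 28, -8.5) [0.0004 0.0015 0.042 ] -0.03
```

View pics/s2.png

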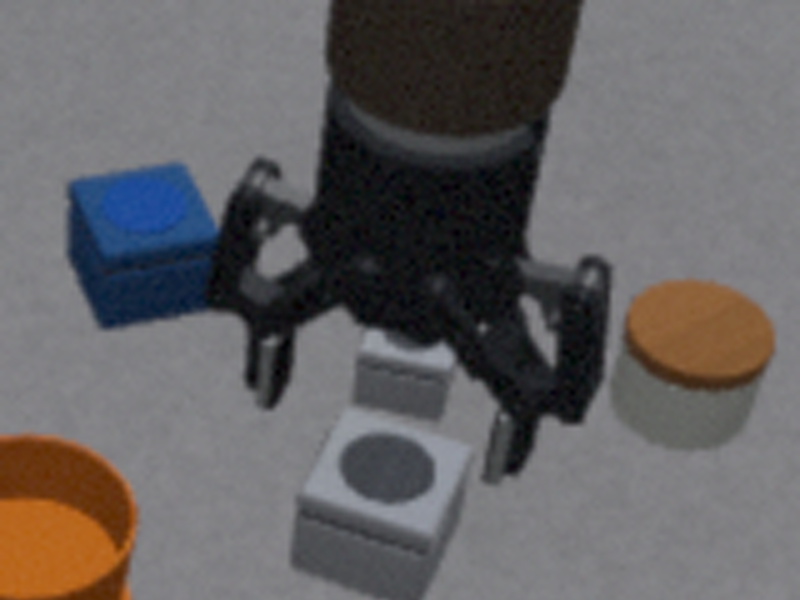

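Request:
{"op": "jog_arm", "data": {"increments": [[0,0.002,0.02,0],[0,0.003,0.042,0],[0,0.003,0.042,0],[0,0.003,0.042,0]]}}

```text
clock: 3.75
position: [614.7, 192.3, 31.3]
ee_rot: [0.074, 0.997, 0.001, 0.001]
contact_force: [-0.2, 0.9, 0.6]
gripper_width: 85.4
```

Request:
{"op": "jog_arm", "data": {"increments": [[0,0,0,0],[0,0,0,0],[0,0,0,0],[0,0,0,0],[0,0,0,0],[0,0,0,0],[0,0,0,0],[0,0,0,0]], "hand": -1}}

```text
clock: 4.75
position: [615.9, 192.8, 33.1]
ee_rot: [0.074, 0.997, 0.002, 0.002]
contact_force: [-0.0, 0.1, 6.9]
gripper_width: 55.2
```

```bash
python3 - <<'E'
from h import *
inc([])
s=get_image('scene')[:,:,::-1].copy()
cv2.imwrite('pics/s3.png',cv2.resize(s[100:250,260:420],None,fx=5,fy=5,interpolation=2)[:600])
E
```

```text
t 4.75 pos [615.9 192.8  33.1] yaw -8.44 tilt [ 0.0051  0.0034 -1.    ] w 55.2 F [-0.   0.1  6.9] j [ 0.55  0.63 -0.18 -0.   -0.76 -2.27]
```

View pics/s3.png

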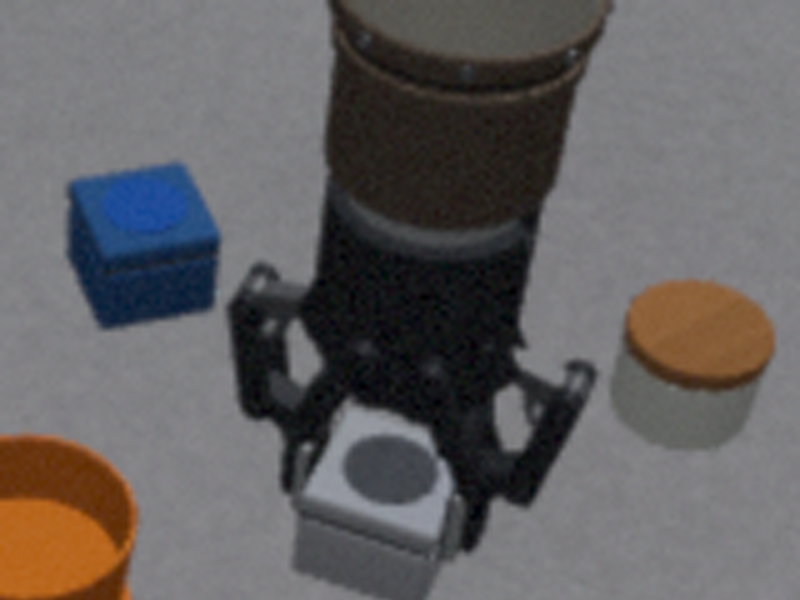

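Request:
{"op": "jog_arm", "data": {"increments": [[0,0,-0.02,0],[0,0,-0.06,0],[0,0,-0.11,0],[0,0,-0.15,0],[0,0,-0.17,0],[0,0,-0.17,0]]}}

```text
clock: 5.55
position: [615.3, 192.6, 204.5]
ee_rot: [0.074, 0.997, 0.003, 0.004]
contact_force: [0.8, -0.6, -2.3]
gripper_width: 54.8
```

```bash
python3 -c "
from h import *
inc([(460,-175,200,9.4)])"
```

```text
t 5.55 pos [615.3 192.6 204.5] yaw -8.44 tilt [ 0.0076  0.0053 -1.    ] w 54.8 F [ 0.8 -0.6 -2.3] j [ 0.55  0.44 -0.01 -0.   -1.11 -2.27]
(460, -175, 200, 9.4) [ 0.0997 -0.3864  0.0014] -17.84
```

Request:
{"op": "jog_arm", "data": {"increments": [[0.01,-0.03,0,-2],[0.02,-0.08,0,-4],[0.03,-0.13,0,-6],[0.045,-0.18,0,-8],[0.06,-0.23,0,-10.5],[0.07,-0.28,0,-13],[0.085,-0.33,0,-15],[0.095,-0.37,0,-17],[0.1,-0.386,0,-17.8],[0.1,-0.386,0,-17.8]]}}

```text
clock: 6.8
position: [458.0, -175.3, 199.6]
ee_rot: [-0.08, 0.997, 0.003, 0.002]
contact_force: [0.4, 0.3, -1.9]
gripper_width: 55.3
```

```bash
python3 - <<'E'
from h import *
inc([(460,-175,120,9.4)])
for n in ('scene','top'):
    s=get_image(n)[:,:,::-1].copy(); cv2.imwrite(f'pics/{n}4.png',cv2.resize(s[60:210,120:280] if n=='scene' else s[150:350,250:450],None,fx=5 if n=='scene' else 3,fy=5 if n=='scene' else 3,interpolation=2)[:600])
E
```

```text
t 6.8 pos [ 458.  -175.3  199.6] yaw 9.19 tilt [ 0.0041  0.0061 -1.    ] w 55.3 F [ 0.4  0.3 -1.9] j [-0.04  0.2  -0.39 -0.01 -0.98 -1.37]
(460, -175, 120, 9.4) [-0.0016 -0.0005  0.0796] -0.21
```

View pics/scene4.png

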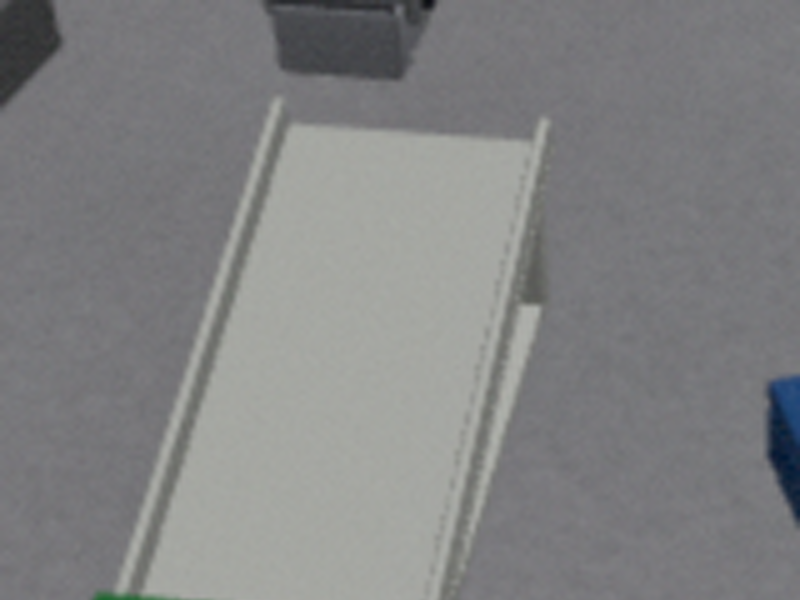

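View pics/top4.png

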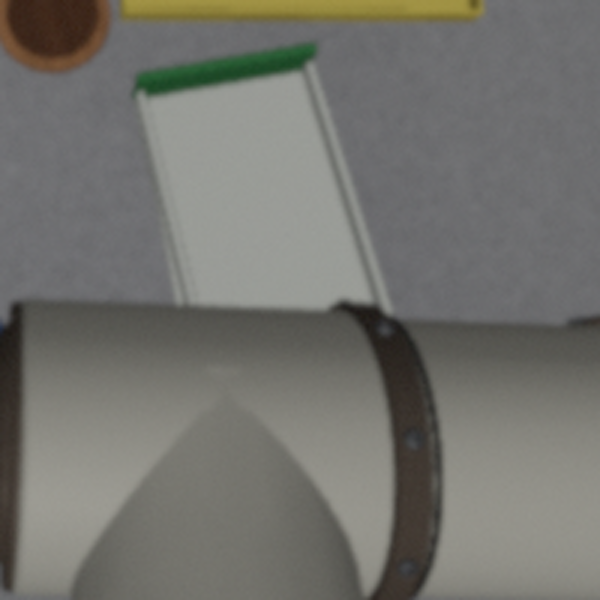

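Request:
{"op": "jog_arm", "data": {"increments": [[-0.002,0,0.03,0],[-0.002,0,0.06,0],[-0.002,0,0.08,0],[-0.002,0,0.08,0],[-0.002,0,0.08,0]]}}

```text
clock: 7.52
position: [462.5, -173.1, 120.9]
ee_rot: [-0.082, 0.997, 0.002, 0.004]
contact_force: [-0.3, 0.7, -1.6]
gripper_width: 55.2
```

```bash
python3 - <<'E'
from h import *
inc([(460,-175,105,9.4)])
for n in ('scene',):
    s=get_image(n)[:,:,::-1].copy(); cv2.imwrite(f'pics/{n}5.png',cv2.resize(s[60:210,120:280],None,fx=5,fy=5,interpolation=2)[:600])
E
```

```text
t 7.525 pos [ 462.5 -173.1  120.9] yaw 9.39 tilt [ 0.0067  0.0055 -1.    ] w 55.2 F [-0.3  0.7 -1.6] j [-0.03  0.3  -0.48 -0.01 -0.78 -1.37]
(460, -175, 105, 9.4) [ 0.0029 -0.0015  0.0158] -0.01
```

View pics/scene5.png

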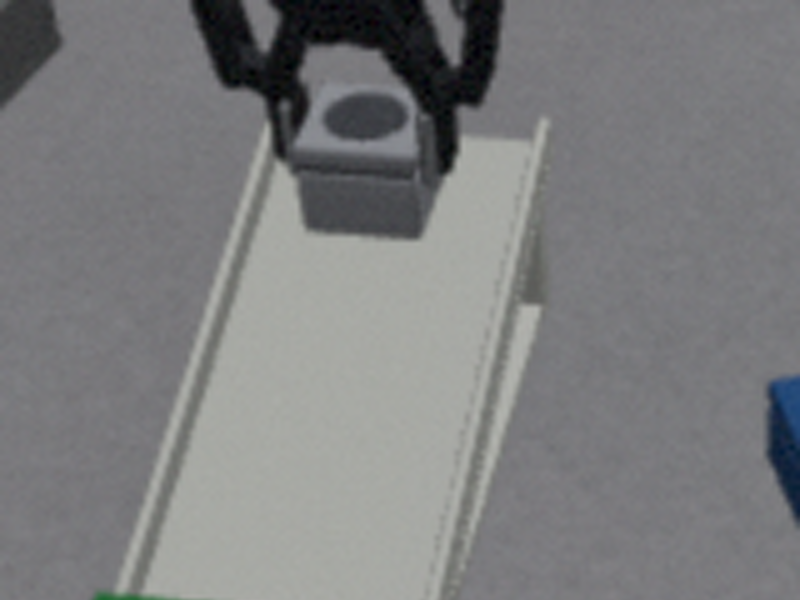

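Request:
{"op": "jog_arm", "data": {"increments": [[0.002,-0.001,0.004,0],[0.002,-0.001,0.008,0],[0.002,-0.001,0.012,0],[0.002,-0.001,0.012,0]]}}

```text
clock: 8.07
position: [460.6, -174.5, 108.7]
ee_rot: [-0.082, 0.997, 0.003, 0.004]
contact_force: [0.2, -0.1, -2.6]
gripper_width: 54.9
```

Request:
{"op": "jog_arm", "data": {"increments": [[0,0,0.003,0],[0,0,0.004,0],[0,0,0.004,0]]}}

```text
clock: 8.45
position: [460.6, -174.5, 104.6]
ee_rot: [-0.082, 0.997, 0.003, 0.003]
contact_force: [-0.2, 0.1, -1.6]
gripper_width: 55.0
```

Request:
{"op": "jog_arm", "data": {"increments": [[0,0,0.002,0],[0,0,0.003,0],[0,0,0.003,0]]}}

```text
clock: 8.82
position: [461.1, -174.5, 102.9]
ee_rot: [-0.082, 0.997, 0.002, 0.004]
contact_force: [-0.8, 1.4, 6.7]
gripper_width: 54.9
```

Request:
{"op": "jog_arm", "data": {"increments": [[0,0,0.002,0],[0,0,0.002,0]]}}

```text
clock: 9.07
position: [461.2, -174.4, 102.7]
ee_rot: [-0.082, 0.997, 0.002, 0.004]
contact_force: [-3.3, 3.3, 11.4]
gripper_width: 55.2
```

Request:
{"op": "jog_arm", "data": {"increments": [[0,0,0.003,0],[0,0,0.005,0],[0,0,0.005,0]]}}

```text
clock: 9.45
position: [463.2, -174.4, 100.8]
ee_rot: [-0.083, 0.997, 0.001, 0.006]
contact_force: [-2.1, 4.7, 16.6]
gripper_width: 55.1
```

```bash
python3 - <<'E'
from h import *
inc([(460,-175,105,9.4)])
for n in ('scene',):
    s=get_image(n)[:,:,::-1].copy(); cv2.imwrite(f'pics/{n}6.png',cv2.resize(s[60:160,150:250],None,fx=6,fy=6,interpolation=2)[:600])
E
```

```text
t 9.45 pos [ 463.2 -174.4  100.8] yaw 9.54 tilt [ 0.0112  0.0034 -0.9999] w 55.1 F [-2.1  4.7 16.6] j [-0.03  0.33 -0.5  -0.01 -0.72 -1.37]
(460, -175, 105, 9.4) [ 0.0032 -0.0001 -0.0042] 0.14
```

View pics/scene6.png

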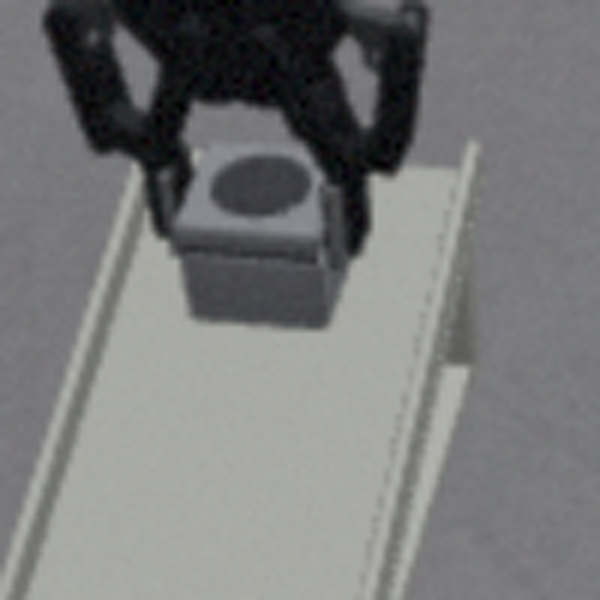

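Request:
{"op": "jog_arm", "data": {"increments": [[0,0,0.004,0],[0,0,0.007,0],[0,0,0.007,0],[0,0,0.007,0]]}}

```text
clock: 10.0
position: [466.6, -174.0, 97.3]
ee_rot: [-0.084, 0.996, 0.0, 0.009]
contact_force: [-0.2, 6.5, 16.3]
gripper_width: 55.1
```

Request:
{"op": "jog_arm", "data": {"increments": [[0,0,0.003,0],[0,0,0.005,0],[0,0,0.005,0]]}}

```text
clock: 10.38
position: [468.4, -173.7, 95.3]
ee_rot: [-0.085, 0.996, -0.0, 0.011]
contact_force: [-2.2, 5.7, 14.9]
gripper_width: 55.2
```

```bash
python3 - <<'E'
from h import *
inc([(460,-175,105,9.4)])
for n in ('scene',):
    s=get_image(n)[:,:,::-1].copy(); cv2.imwrite(f'pics/{n}7.png',cv2.resize(s[60:160,150:250],None,fx=6,fy=6,interpolation=2)[:600])
E
```

```text
t 10.375 pos [ 468.4 -173.7   95.3] yaw 9.72 tilt [ 0.0223  0.0016 -0.9998] w 55.2 F [-2.2  5.7 14.9] j [-0.03  0.34 -0.51 -0.   -0.7  -1.37]
(460, -175, 105, 9.4) [ 0.0083  0.0001 -0.0099] 0.32
```

View pics/scene7.png

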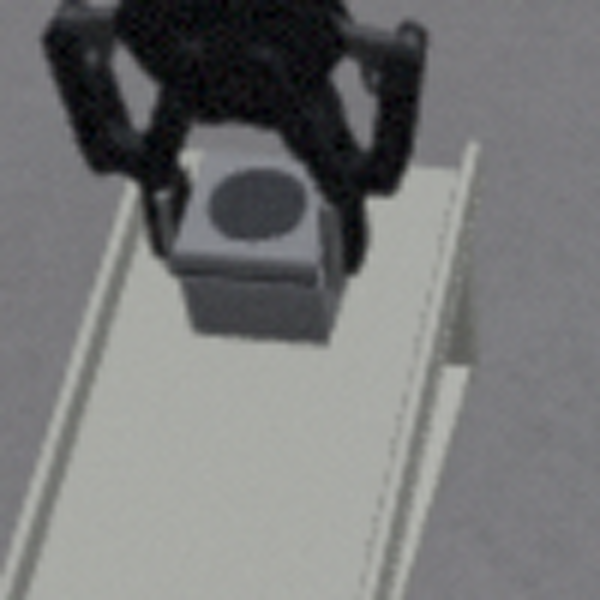

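Request:
{"op": "jog_arm", "data": {"increments": [[0,0,0,0],[0,0,0,0],[0,0,0,0],[0,0,0,0]], "hand": 0.65}}

```text
clock: 10.92
position: [468.3, -173.8, 94.9]
ee_rot: [-0.085, 0.996, -0.0, 0.011]
contact_force: [0.4, 0.7, 0.8]
gripper_width: 70.3
```

```bash
python3 - <<'E'
from h import *
inc([(460,-175,105,9.4)])
for n in ('scene',):
    s=get_image(n)[:,:,::-1].copy(); cv2.imwrite(f'pics/{n}8.png',cv2.resize(s[60:160,150:250],None,fx=6,fy=6,interpolation=2)[:600])
E
```

```text
t 10.925 pos [ 468.3 -173.8   94.9] yaw 9.71 tilt [ 0.0216  0.0016 -0.9998] w 70.3 F [0.4 0.7 0.8] j [-0.03  0.34 -0.51 -0.   -0.7  -1.37]
(460, -175, 105, 9.4) [ 0.0081  0.0002 -0.0102] 0.31
```

View pics/scene8.png

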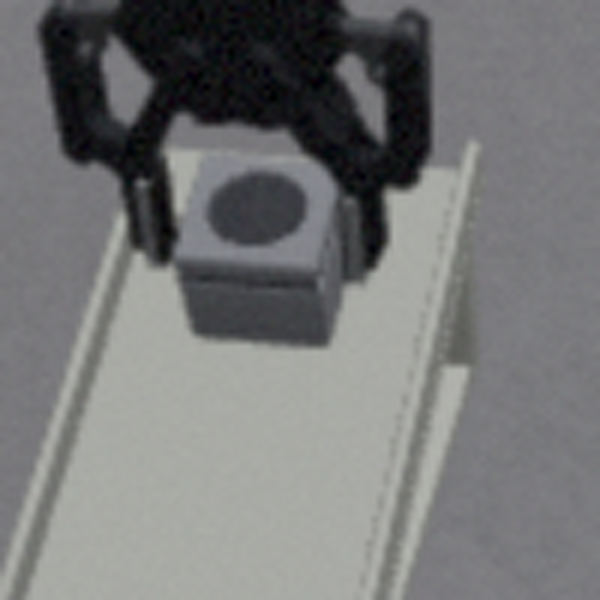

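Request:
{"op": "jog_arm", "data": {"increments": [[0,0,-0.02,0],[0,0,-0.05,0],[0.01,0,-0.08,0],[0.06,0,-0.09,0],[0.09,0,-0.09,0],[0.09,0,-0.09,0]]}}

```text
clock: 11.72
position: [375.6, -189.3, 183.1]
ee_rot: [-0.084, 0.996, 0.0, 0.011]
contact_force: [-0.2, -0.6, 0.3]
gripper_width: 70.3
```

```bash
python3 - <<'E'
from h import *
inc([(460,-175,105,9.4)])
for n in ('scene',):
    s=get_image(n)[:,:,::-1].copy(); cv2.imwrite(f'pics/{n}9.png',cv2.resize(s[60:160,150:250],None,fx=6,fy=6,interpolation=2)[:600])
E
```

```text
t 11.725 pos [ 375.6 -189.3  183.1] yaw 9.64 tilt [ 0.0215  0.0019 -0.9998] w 70.3 F [-0.2 -0.6  0.3] j [-0.08  0.09 -0.57 -0.   -0.89 -1.32]
(460, -175, 105, 9.4) [-0.0839  0.0001  0.0799] 0.24
```

View pics/scene9.png

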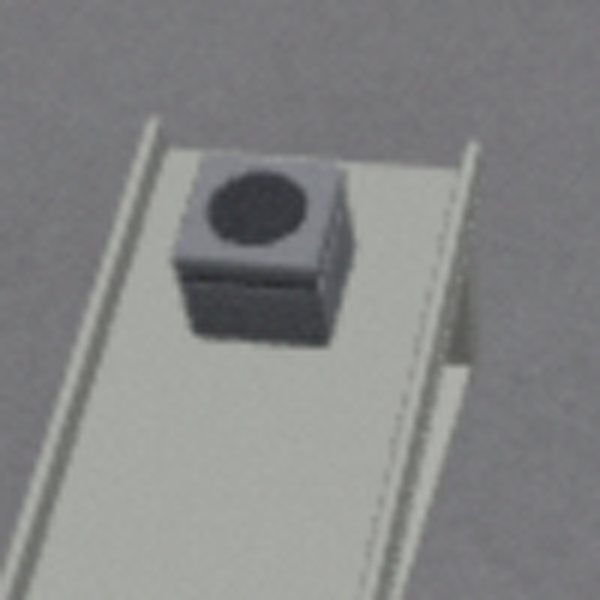

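```bash
cat >> h.py <<'E'
a=np.radians(12)
def T(p,P):
    return R.from_euler('z',p[2]).apply(R.from_euler('y',a).apply(np.array(P,float)))+[p[0],p[1],17]
TS=(683,-138.4,.149); TT=(674,-138.8,.170); TM=(678,-138.6,.163)
E
python3 - <<'E'
from h import *
from scipy.optimize import least_squares
uv=np.array([(205,157),(345,165),(320,272),(175,262),(195,335),(330,347)])/6+(150,60)
L=np.array([(-28,-28,46),(-28,28,46),(28,28,46),(28,-28,46),(28,-28,0),(28,28,0)])
f=lambda q:(proj('scene',T(TS,R.from_euler('z',q[2]).apply(L)+[q[0],q[1],0]))-uv).ravel()
r=least_squares(f,[-220,0,0],x_scale=[10,10,.1]);q=r.x;print(q[:2],np.degrees(q[2]),r.fun.round(2))
for t in (TS,TM,TT): print(T(t,[q[0],q[1],0]),T(t,[q[0]-28,q[1],0]))
E
```

```text
[-230.24904683    0.34962596] 1.450831564453787 [-0.2  -1.09  0.46 -0.74 -0.23 -0.31 -0.72 -0.47 -0.27  1.33  0.98  1.17]
[ 460.22595115 -171.48763297   64.87146864] [ 433.14127825 -175.55338176   70.69299598]
[ 455.71099438 -174.80312524   64.87146864] [ 428.68589436 -179.24764862   70.69299598]
[ 451.96986024 -176.5582486    64.87146864] [ 424.97653374 -181.19183725   70.69299598]
```

```bash
python3 -c "
from h import *
inc([(402,-184.7,140,9.6),(402,-184.7,102,9.6)])"
```

```text
t 11.775 pos [ 377.3 -189.3  183.3] yaw 9.69 tilt [ 0.0226  0.0013 -0.9997] w 70.4 F [ 0.4 -0.  -0.3] j [-0.08  0.09 -0.57 -0.   -0.89 -1.32]
(402, -184.7, 140, 9.6) [-0.0242  0.0005  0.0439] 0.09
(402, -184.7, 102, 9.6) [-0.0233  0.0006  0.0818] 0.09
```

Request:
{"op": "jog_arm", "data": {"increments": [[-0.01,0,0,0],[-0.024,0,0.02,0],[-0.024,0,0.044,0],[-0.024,0,0.044,0],[-0.024,0,0.06,0],[-0.024,0,0.068,0],[-0.024,0,0.068,0]], "hand": -0.3}}

```text
clock: 12.65
position: [402.8, -185.2, 115.9]
ee_rot: [-0.085, 0.996, -0.0, 0.011]
contact_force: [-0.9, 0.0, -0.4]
gripper_width: 29.6
```

```bash
python3 - <<'E'
from h import *
inc([(402,-184.7,102,9.6)])
for n in ('scene',):
    s=get_image(n)[:,:,::-1].copy(); cv2.imwrite(f'pics/{n}10.png',cv2.resize(s[60:160,150:250],None,fx=6,fy=6,interpolation=2)[:600])
E
```

```text
t 12.65 pos [ 402.8 -185.2  115.9] yaw 9.7 tilt [ 0.0221  0.0012 -0.9998] w 29.6 F [-0.9  0.  -0.4] j [-0.06  0.23 -0.61 -0.   -0.71 -1.33]
(402, -184.7, 102, 9.6) [0.001  0.0007 0.0138] 0.1
```

View pics/scene10.png

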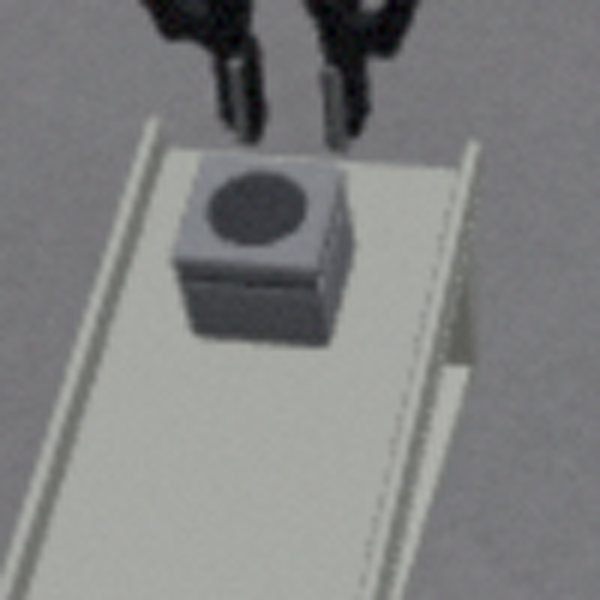

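Request:
{"op": "jog_arm", "data": {"increments": [[0,0.001,0.006,0],[0.001,0.001,0.012,0],[0.001,0.001,0.013,0],[0.001,0.001,0.013,0]]}}

```text
clock: 13.2
position: [402.1, -184.5, 103.2]
ee_rot: [-0.085, 0.996, -0.0, 0.011]
contact_force: [-0.2, 0.1, 0.4]
gripper_width: 29.9
```

```bash
python3 - <<'E'
from h import *
g=np.radians(9.5)
p=read_state()['position']
D=np.array([np.cos(g)*np.cos(a),np.sin(g)*np.cos(a),-np.sin(a)])
inc([tuple(p+D*k)+(9.5,) for k in (30,100,200)])
E
```

```text
t 13.2 pos [ 402.1 -184.5  103.2] yaw 9.71 tilt [ 0.0229  0.001  -0.9997] w 29.9 F [-0.2  0.1  0.4] j [-0.06  0.25 -0.63 -0.   -0.67 -1.34]
(np.float64(431.04699503182655), np.float64(-179.61908753095062), np.float64(96.91958213311312), 9.5) [-0.0292 -0.0001  0.0069] 0.21
(np.float64(498.57829766656243), np.float64(-168.31822315338698), np.float64(82.36576377586997), 9.5) [-0.0973 -0.0003  0.023 ] 0.21
(np.float64(595.0515871447566), np.float64(-152.1741311854389), np.float64(61.57459469409403), 9.5) [-0.1946 -0.0006  0.046 ] 0.21
```

Request:
{"op": "jog_arm", "data": {"increments": [[-0.004,0,0.001,0],[-0.008,0,0.002,0],[-0.012,0,0.003,0],[-0.016,0,0.004,0],[-0.02,0,0.0045,0],[-0.025,0,0.006,0],[-0.03,0,0.007,0],[-0.035,0,0.008,0],[-0.04,0,0.0095,0],[-0.045,0,0.0105,0]]}}

```text
clock: 14.45
position: [447.0, -176.8, 93.6]
ee_rot: [-0.085, 0.996, -0.0, 0.011]
contact_force: [0.0, 0.6, -0.3]
gripper_width: 29.8
```

```bash
python3 - <<'E'
from h import *
g=np.radians(9.5);p0=np.array([402.1,-184.5,103.2])
D=np.array([np.cos(g)*np.cos(a),np.sin(g)*np.cos(a),-np.sin(a)])
inc([tuple((p0+D*k).round(1))+(9.5,) for k in (100,200)])
s=get_image('scene')[:,:,::-1].copy(); cv2.imwrite(f'pics/scene11.png',cv2.resize(s[60:205,130:260],None,fx=4,fy=4,interpolation=2)[:600])
E
```

```text
t 14.45 pos [ 447.  -176.8   93.6] yaw 9.7 tilt [ 0.0228  0.001  -0.9997] w 29.8 F [ 0.   0.6 -0.3] j [-0.04  0.32 -0.55 -0.   -0.68 -1.36]
(np.float64(498.6), np.float64(-168.4), np.float64(82.4), 9.5) [-0.052  -0.0004  0.0123] 0.2
(np.float64(595.0), np.float64(-152.2), np.float64(61.6), 9.5) [-0.1493 -0.0006  0.0353] 0.2
```

View pics/scene11.png

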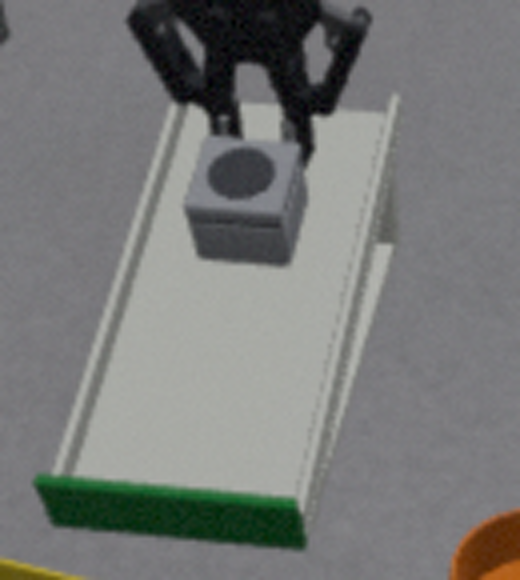

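Request:
{"op": "jog_arm", "data": {"increments": [[-0.005,0,0.001,0],[-0.011,0,0.0025,0],[-0.017,0,0.004,0],[-0.023,0,0.0055,0],[-0.03,0,0.007,0],[-0.037,0,0.0085,0],[-0.044,0,0.0105,0],[-0.051,0,0.012,0],[-0.058,0,0.0135,0],[-0.065,0,0.0155,0]]}}

```text
clock: 15.75
position: [512.6, -165.7, 79.5]
ee_rot: [-0.085, 0.996, -0.001, 0.012]
contact_force: [-1.2, -0.7, 2.6]
gripper_width: 30.1
```

```bash
python3 - <<'E'
from h import *
g=np.radians(9.5);p0=np.array([402.1,-184.5,103.2])
D=np.array([np.cos(g)*np.cos(a),np.sin(g)*np.cos(a),-np.sin(a)])
inc([tuple((p0+D*k).round(1))+(9.5,) for k in (120,200)])
s=get_image('scene')[:,:,::-1].copy(); cv2.imwrite(f'pics/scene12.png',cv2.resize(s[60:205,130:260],None,fx=4,fy=4,interpolation=2)[:600])
E
```

```text
t 15.75 pos [ 512.6 -165.7   79.5] yaw 9.73 tilt [ 2.340e-02  8.000e-04 -9.997e-01] w 30.1 F [-1.2 -0.7  2.6] j [-0.01  0.42 -0.43 -0.   -0.7  -1.39]
(np.float64(517.9), np.float64(-165.1), np.float64(78.3), 9.5) [-0.0053 -0.0003  0.0013] 0.23
(np.float64(595.0), np.float64(-152.2), np.float64(61.6), 9.5) [-0.083  -0.0006  0.0198] 0.23
```

View pics/scene12.png

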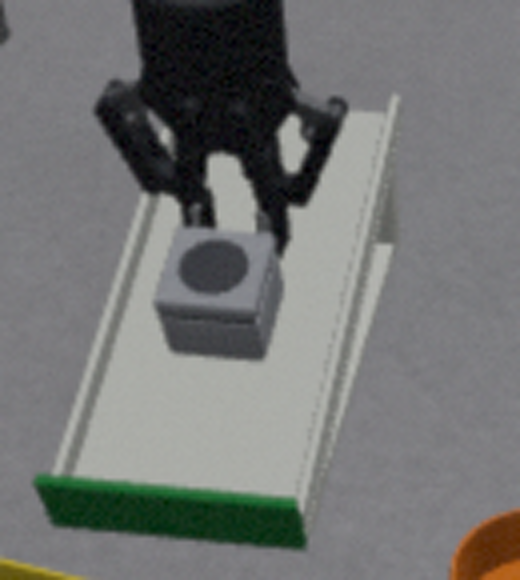

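Request:
{"op": "jog_arm", "data": {"increments": [[-0.005,0,0,0],[-0.011,0,0.0015,0],[-0.018,0,0.003,0],[-0.025,0,0.005,0],[-0.032,0,0.0065,0],[-0.039,0,0.008,0],[-0.046,0,0.01,0],[-0.053,0,0.0115,0],[-0.06,0,0.013,0],[-0.067,0,0.015,0]]}}

```text
clock: 17.05
position: [580.4, -154.2, 65.9]
ee_rot: [-0.085, 0.996, -0.001, 0.012]
contact_force: [-1.2, -0.1, 1.7]
gripper_width: 30.0
```

```bash
python3 - <<'E'
from h import *
inc([])
s=get_image('scene')[:,:,::-1].copy(); cv2.imwrite(f'pics/scene13.png',cv2.resize(s[100:210,130:250],None,fx=5,fy=5,interpolation=2)[:600])
E
```

```text
t 17.05 pos [ 580.4 -154.2   65.9] yaw 9.76 tilt [ 2.430e-02  5.000e-04 -9.997e-01] w 30.0 F [-1.2 -0.1  1.7] j [ 0.01  0.52 -0.29 -0.   -0.74 -1.41]
```

View pics/scene13.png

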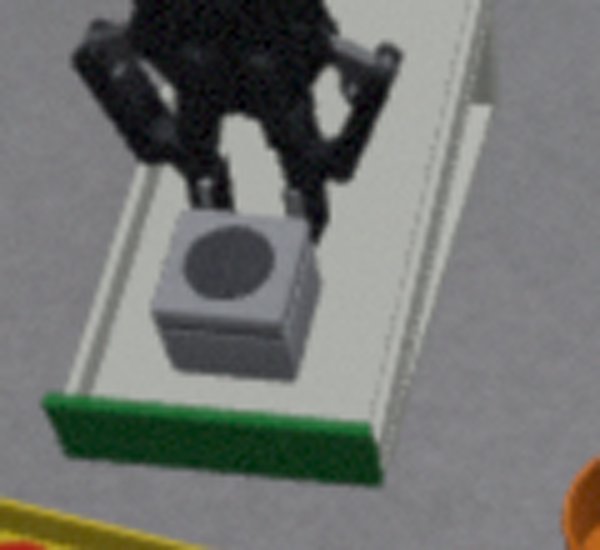

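Request:
{"op": "jog_arm", "data": {"increments": [[-0.003,0,0.0005,0],[-0.006,0,0.001,0],[-0.009,0,0.002,0],[-0.012,0,0.0025,0],[-0.015,0,0.003,0],[-0.018,0,0.004,0],[-0.021,0,0.0045,0],[-0.024,0,0.0055,0]]}}

```text
clock: 18.1
position: [605.4, -150.0, 61.0]
ee_rot: [-0.085, 0.996, -0.001, 0.013]
contact_force: [-2.0, -0.5, 2.1]
gripper_width: 29.9
```

Request:
{"op": "jog_arm", "data": {"increments": [[-0.001,0,0,0],[-0.002,0,0.0005,0],[-0.003,0,0.0005,0],[-0.004,0,0.001,0]]}}

```text
clock: 18.6
position: [609.4, -149.4, 60.2]
ee_rot: [-0.085, 0.996, -0.001, 0.013]
contact_force: [-0.8, 0.1, 0.6]
gripper_width: 30.0
```

Request:
{"op": "jog_arm", "data": {"increments": [[-0.001,0,0,0],[-0.002,0,0.0005,0],[-0.003,0,0.0005,0],[-0.004,0,0.001,0]]}}

```text
clock: 19.1
position: [613.4, -148.7, 59.4]
ee_rot: [-0.085, 0.996, -0.001, 0.013]
contact_force: [-1.4, -0.9, 1.3]
gripper_width: 29.7
```

```bash
python3 - <<'E'
from h import *
inc([])
s=get_image('scene')[:,:,::-1].copy(); cv2.imwrite(f'pics/scene14.png',cv2.resize(s[100:210,130:250],None,fx=5,fy=5,interpolation=2)[:600])
E
```

```text
t 19.1 pos [ 613.4 -148.7   59.4] yaw 9.8 tilt [ 2.520e-02  1.000e-04 -9.997e-01] w 29.7 F [-1.4 -0.9  1.3] j [ 0.02  0.57 -0.21  0.   -0.76 -1.42]
```

View pics/scene14.png

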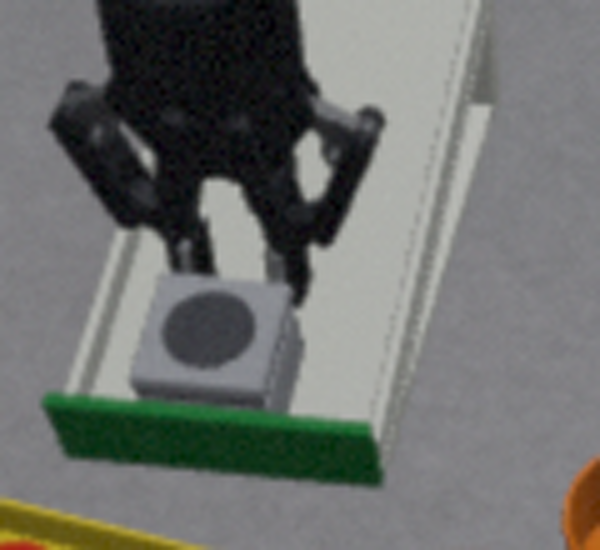

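Request:
{"op": "jog_arm", "data": {"increments": [[-0.001,0,0,0],[-0.002,0,0.0005,0],[-0.003,0,0.0005,0]]}}

```text
clock: 19.52
position: [614.5, -148.6, 59.1]
ee_rot: [-0.085, 0.996, -0.001, 0.01]
contact_force: [-7.2, -1.6, 5.8]
gripper_width: 29.8
```

Request:
{"op": "jog_arm", "data": {"increments": [[-0.001,0,0,0],[-0.002,0,0.0005,0],[-0.003,0,0.0005,0]]}}

```text
clock: 19.9
position: [614.6, -148.5, 59.1]
ee_rot: [-0.085, 0.996, -0.001, 0.007]
contact_force: [-10.9, -1.4, 10.4]
gripper_width: 29.9
```

Request:
{"op": "jog_arm", "data": {"increments": [[-0.001,0,0,0],[-0.002,0,0.0005,0],[-0.003,0,0.0005,0]]}}

```text
clock: 20.27
position: [614.8, -148.6, 59.1]
ee_rot: [-0.085, 0.996, -0.001, 0.003]
contact_force: [-11.3, -1.2, 11.4]
gripper_width: 29.9
```

Request:
{"op": "jog_arm", "data": {"increments": [[0.003,0,-0.0005,0],[0.008,0,-0.0015,0],[0.016,0,-0.0035,0],[0.03,0,-0.01,0],[0.05,0,-0.04,0],[0.1,0,-0.09,0],[0.15,0,-0.14,0],[0.2,0,-0.17,0],[0.22,0,-0.17,0],[0.22,0,-0.17,0]]}}

```text
clock: 21.52
position: [394.7, -185.9, 229.2]
ee_rot: [-0.085, 0.996, -0.001, 0.005]
contact_force: [0.5, -0.2, -0.4]
gripper_width: 29.5
```

```bash
python3 - <<'E'
from h import *
from scipy.optimize import least_squares
inc([])
s=get_image('scene')[:,:,::-1].copy(); cv2.imwrite(f'pics/scene15.png',cv2.resize(s[120:200,140:220],None,fx=7,fy=7,interpolation=2)[:600])
t=get_image('top')[:,:,::-1].copy(); cv2.imwrite(f'pics/top15.png',cv2.resize(t[150:250,280:380],None,fx=6,fy=6,interpolation=2)[:600])
cv2.imwrite('pics/full15.png',s)
E
```

```text
t 21.525 pos [ 394.7 -185.9  229.2] yaw 9.7 tilt [ 0.0102 -0.0012 -0.9999] w 29.5 F [ 0.5 -0.2 -0.4] j [-0.06  0.07 -0.46  0.   -1.03 -1.34]
```

View pics/scene15.png

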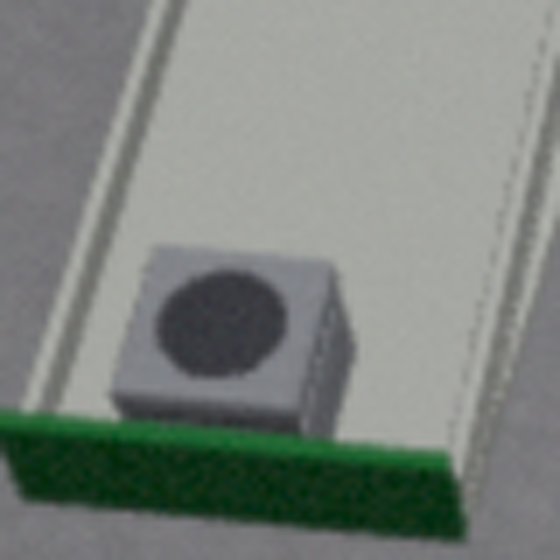

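View pics/top15.png

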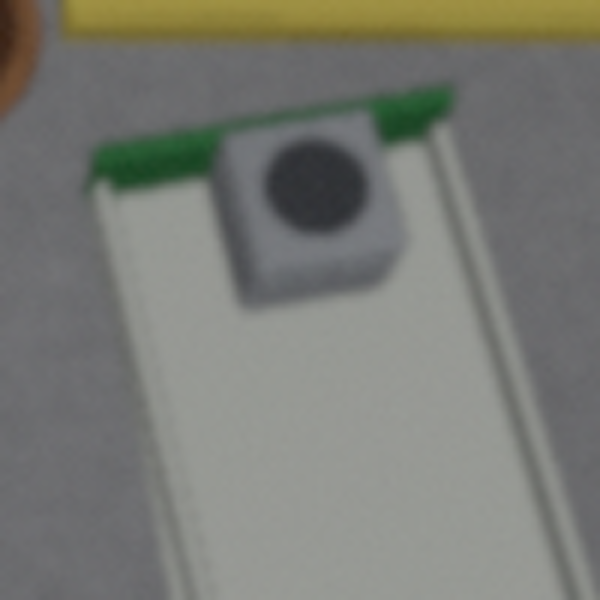

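View pics/full15.png

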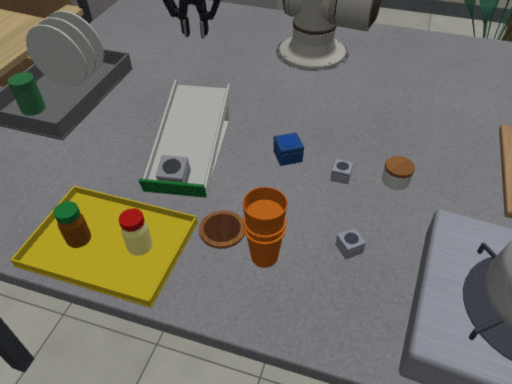

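```bash
python3 - <<'E'
from h import *
from scipy.optimize import least_squares
us=np.array([(150,245),(335,262),(302,413),(112,397),(355,347)])/7+(140,120)
Ls=np.array([(-28,-28,46),(-28,28,46),(28,28,46),(28,-28,46),(-28,28,0)])
ut=np.array([(215,145),(378,110),(250,308),(385,287),(405,240)])/6+(280,150)
Lt=np.array([(28,28,46),(28,-28,46),(-28,28,0),(-28,-28,0),(-28,-28,46)])
for n,uv,L,t in (('scene',us,Ls,TS),('top',ut[[0,1,2,4]],Lt[[0,1,2,4]],TT)):
    f=lambda q:(proj(n,T(t,R.from_euler('z',q[2]).apply(L)+[q[0],q[1],0]))-uv).ravel()
    r=least_squares(f,[-28,0,0],x_scale=[10,10,.1]);q=r.x;print(n,q[:2],np.degrees(q[2]),r.fun.round(1))
# line slopes for stop top edge
for n,uv,t in (('scene',np.array([(0,412),(450,455)])/7+(140,120),TS),('top',np.array([(95,150),(455,88)])/6+(280,150),TT)):
    P=back(n,uv,17+35*np.cos(a)); d=P[1]-P[0]; print(n,'stop edge dir deg',np.degrees(np.arctan2(d[0],-d[1])),np.degrees(np.arctan2(-d[0],d[1])))
E
```

```text
scene [-30.78544875   3.42559454] 3.472684562363853 [-0.2 -0.   0.1 -0.9 -0.2  0.2 -0.6  0.8  1.  -0.1]
top [-29.45916085  -1.6791892 ] 1.7189633962781983 [ 0.8 -1.9 -1.4 -1.  -1.4  2.1  1.9  0.8]
scene stop edge dir deg -169.9940445090647 10.005955490935305
top stop edge dir deg 9.997797419801602 -170.0022025801984
```

```bash
python3 -c "
from h import *
inc([(570,-154,120,10),(585,-151.5,66,10),(600,-149,63,10)])"
```

```text
t 21.625 pos [ 396.6 -185.8  228.1] yaw 9.76 tilt [ 0.0084 -0.0013 -1.    ] w 29.7 F [ 1.  -1.2  0.4] j [-0.06  0.08 -0.46  0.   -1.03 -1.34]
(570, -154, 120, 10) [-0.1754  0.0022  0.1095] -0.24
(585, -151.5, 66, 10) [-0.1901  0.0023  0.1637] -0.24
(600, -149, 63, 10) [-0.2053  0.0022  0.1668] -0.24
```

Request:
{"op": "jog_arm", "data": {"increments": [[-0.04,0,0,0],[-0.08,0,0.02,0],[-0.13,0.001,0.05,0],[-0.165,0.002,0.08,0],[-0.18,0.002,0.11,0],[-0.185,0.002,0.14,0],[-0.187,0.002,0.158,0],[-0.188,0.002,0.162,0],[-0.188,0.002,0.162,-0.2]], "hand": -1}}

```text
clock: 22.75
position: [583.4, -152.3, 68.1]
ee_rot: [-0.087, 0.996, -0.001, 0.005]
contact_force: [-0.2, 0.2, 0.3]
gripper_width: 0.2
```

```bash
python3 -c "
from h import *
inc([(606,-148,62.5,10)])
s=get_image('scene')[:,:,::-1].copy(); cv2.imwrite(f'pics/scene16.png',cv2.resize(s[100:200,140:240],None,fx=6,fy=6,interpolation=2)[:600])
"
```

```text
t 22.75 pos [ 583.4 -152.3   68.1] yaw 9.98 tilt [ 0.0092 -0.0016 -1.    ] w 0.2 F [-0.2  0.2  0.3] j [ 0.01  0.52 -0.27  0.   -0.77 -1.41]
(606, -148, 62.5, 10) [-0.0229  0.0003  0.0058] -0.02
```

View pics/scene16.png

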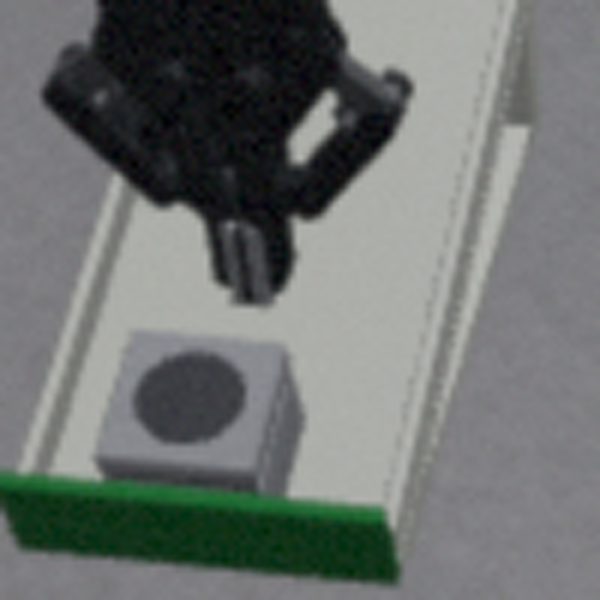

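Request:
{"op": "jog_arm", "data": {"increments": [[-0.004,0,0.0005,0],[-0.009,0,0.002,0],[-0.014,0,0.003,0],[-0.019,0,0.0045,0],[-0.023,0,0.0055,0],[-0.026,0,0.006,0]]}}

```text
clock: 23.55
position: [609.4, -147.7, 62.7]
ee_rot: [-0.087, 0.996, -0.001, 0.005]
contact_force: [0.2, -0.1, -0.3]
gripper_width: -0.0
```

Request:
{"op": "jog_arm", "data": {"increments": [[-0.001,0,0,0],[-0.002,0,0.0005,0],[-0.003,0,0.0005,0]]}}

```text
clock: 23.92
position: [612.3, -147.2, 62.2]
ee_rot: [-0.087, 0.996, -0.001, 0.005]
contact_force: [-0.7, -0.4, 0.1]
gripper_width: 0.2
```

Request:
{"op": "jog_arm", "data": {"increments": [[-0.001,0,0,0],[-0.002,0,0.0005,0],[-0.003,0,0.0005,0]]}}

```text
clock: 24.3
position: [614.6, -146.8, 61.7]
ee_rot: [-0.087, 0.996, -0.001, 0.004]
contact_force: [-3.2, -1.0, 2.0]
gripper_width: -0.3
```

Request:
{"op": "jog_arm", "data": {"increments": [[-0.001,0,0,0],[-0.002,0,0.0005,0],[-0.003,0,0.0005,0]]}}

```text
clock: 24.68
position: [614.9, -146.8, 61.6]
ee_rot: [-0.087, 0.996, -0.001, 0.001]
contact_force: [-8.8, -1.3, 9.1]
gripper_width: 0.3
```

Request:
{"op": "jog_arm", "data": {"increments": [[-0.002,0,0,0],[-0.004,0,0.0005,0],[-0.004,0,0.0005,0]]}}

```text
clock: 25.05
position: [615.1, -146.8, 61.7]
ee_rot: [-0.087, 0.996, -0.001, -0.004]
contact_force: [-9.4, -1.6, 10.0]
gripper_width: -0.4
```

Blocked again at the same place, so the tin is seated. I'll back away and check.

Request:
{"op": "jog_arm", "data": {"increments": [[0.003,0,-0.0005,0],[0.008,0,-0.0015,0],[0.016,0,-0.0035,0],[0.03,0,-0.01,0],[0.05,0,-0.04,0],[0.1,0,-0.09,0],[0.15,0,-0.14,0],[0.2,0,-0.17,0],[0.22,0,-0.17,0],[0.22,0,-0.17,0]]}}

```text
clock: 26.3
position: [397.5, -184.5, 234.9]
ee_rot: [-0.086, 0.996, -0.001, -0.002]
contact_force: [-0.3, 0.3, 0.3]
gripper_width: 0.0
```

```bash
python3 - <<'E'
from h import *
inc([])
s=get_image('scene')[:,:,::-1].copy(); A=cv2.resize(s[120:200,140:220],None,fx=5,fy=5,interpolation=2)
t=get_image('top')[:,:,::-1].copy(); B=cv2.resize(t[150:230,290:370],None,fx=5,fy=5,interpolation=2)
cv2.imwrite('pics/fin.png',np.hstack([A,B]))
o=cv2.imread('pics/top0.png'); d=cv2.absdiff(o,t).max(2)
print('diff blue',d[245:285,218:260].mean(),'cups',d[95:152,200:245].mean(),'bg',d[300:370,100:200].mean())
E
```

```text
t 26.3 pos [ 397.5 -184.5  234.9] yaw 9.86 tilt [-0.0038 -0.0026 -1.    ] w 0.0 F [-0.3  0.3  0.3] j [-0.06  0.07 -0.44  0.   -1.06 -1.34]
diff blue 1.8595238095238096 cups 1.8035087719298246 bg 1.6144285714285713
```

View pics/fin.png

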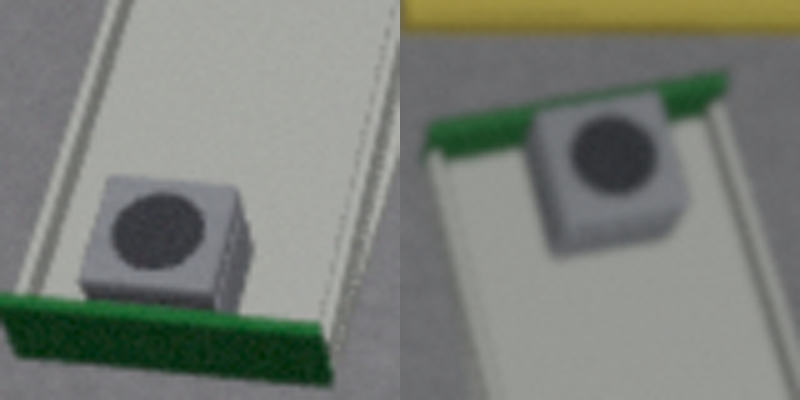

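```bash
python3 -c "
from bench import *
job_done()"
```

```text
the job is handed in; nothing more can be done
```

The plain steel tin now sits against the green stop at the low end of the tray. I handed the job in at about 26 s of the 48 s allowed.

**What I did:** I gripped the large steel tin (jaws read 55 mm) and carried it to the tray. Pressing it down gently turned it flat on the floor of the upper half, with its centre about 230 mm from the stop, and I let go. I then pushed it down the floor from behind with the fingertips, without gripping or lifting it, until the stop blocked it. A second push with closed fingers squared it up.

**Last checks:**
- **Against the stop:** both pushes were blocked within about 0.5 mm of each other, at 10–16 N. After I backed the arm off, the pictures show the tin flat and touching the stop.
- **Blue tin and cups:** the top picture is unchanged from the start at both places, to within image noise. The force reading is back near zero.

**What disagreed:**
- **Camera positions:** the two cameras placed objects about 8 mm apart in x. I relied on contact forces for the final position.
- **Tin angle:** corner fits after the first push put the tin 1.5–3.5° off square to the tray. I did not repeat the fit after the second push. By eye the edges look parallel, but the pictures are too coarse to rule out about 1°.

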